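Set a bench seeder by its star wheel through the access slot

TASK

Set the grey bench seeder: take the adjusting key from its forked stand, slide the steel shutter back to uncover the slot on top, and with the key through the slot push the teeth of the star wheel round, tooth by tooth, until the black pointer on the front stands straight up at the index post. Then slide the shutter fully shut again and hang the key back in the fork. Turn the wheel only by its teeth with the key, never by pushing the pointer or with the fingers, and leave the other things where they stand.

Things in the scene. Friction and masses are not known exactly. Their poses are not given: they have to be found in the camera images.
- seeder: Fixed grey steel case, 110 (x) by 140 (y) by 115 mm high, on a foot plate 124 by 172 mm. Origin: centre of the underside, on the table. Its -x side is the front, with the round dial; top plate 5 mm thick. Stands left or right of the middle, turned up to 0.35 rad. Two shutter guide strips, 6 mm high, run along x on the top at y = -47.5 and +47.5 mm.
- slot (a point): Middle of the access slot, at the upper face of the seeder's top plate (115 mm above the table), axes as the seeder's. The slot goes through the plate and is 52 mm long along y and 20 mm wide along x. The star wheel stands right under it.
- wheel_centre (a point): Centre of the 10-toothed steel star wheel in the case, 57 mm below slot; it turns about the seeder's x. z points along one tooth and the pointer. Teeth every 0.628 rad: radial bars 14 mm wide along x, 7 mm thick, reaching radius 48 mm; hub radius 29 mm. A tooth that points straight up ends 4 mm under the top plate.
- star_wheel (a joint): Wheel angle, rad: 0 = pointer straight up at the index post. Starts between -2.1 and -1.0 (pointer out to the left, seeder's +y) and grows as the teeth at the top are pushed towards the seeder's -y; at angle q the pointer and one tooth lean by q from straight up towards -y. Friction of about 2 N at the teeth holds it where it is left; no spring, no click.
- pointer_tip (a point): Tip of the black pointer arm (9 mm wide, 4 mm thick) on the wheel's shaft, 65 mm in front of the wheel's centre; the tip is 72 mm from the shaft's axis. It must not be touched. The index post is a dark bar 6 mm wide that rises 17 mm above the front edge of the top plate, at the middle, just behind the pointer's path.
- shutter (a joint): Steel shutter plate on the top plate, 34 mm along x, 88 mm along y, top face 3.5 mm above the plate. Slides along the seeder's x: 0 shut over the slot, 0.036 m fully open (to the seeder's +x). Friction about 1 N, stays where left.
- shutter_tab (a point): Middle of the top edge of the shutter's upright tab, to push it by: 5 mm thick along x, 20 mm wide along y, top edge 22 mm above the top plate. The tab stands 32 mm to +y of the shutter's middle and moves with it. Axes as the seeder's.
- key_stand: Fixed dark steel stand of the key: foot 100 by 84 mm, a column at its +x side, and a forked arm whose top face is 125 mm above the table, 8 mm thick. Origin on the table under the notch.
- notch (a point): Middle of the place of the key, at the top face of the fork. The notch between the prongs is 16 mm wide along y and open towards -x, its closed end 10 mm to +x of this point; prongs 20 mm wide each, reaching 20 mm to -x. The column's near face is 43 mm to +x and no higher than the fork.
- key: Adjusting key, 146 mm long, about 120 g: wooden grip 24 by 24 mm from 6 to 51 mm above the origin, under it a steel flange, diameter 36, 6 mm thick, then a round shank of diameter 8 mm, 95 mm long with a round end. Origin: centre of the flange's underside; z up along the grip. At the start it hangs upright in the notch, flange on the prongs.
- key_tip (a point): Lower end of the key's shank, 95 mm below the key's origin. Axes as the key's.
- water_bottle: Bystander: pale blue bottle, diameter 88 mm, 209 mm high, between seeder and stand. Origin under its centre.
- clay_pot: Bystander: clay pot with soil, diameter 68 mm, 58 mm high, behind the seeder. Origin under its centre.
- black_pot: Bystander: black pot with soil, diameter 68 mm, 58 mm high, behind the stand. Origin under its centre.
- grey_lid_jar: Bystander: jar with a grey lid, diameter 52 mm, 69 mm high, behind the stand. Origin under its centre.
- dibber: Bystander: wooden dibber, 158 mm long, 28 mm thick, lying in front of the stand. Origin under its middle.
Things that resemble listed ones, but are neither listed nor needed, are in the scene too. Leave any red or turquoise look-alike of the key_stand alone.

How it is judged (in metres and radians):
On the way, in this order (a step that is already met when the one before it is completed fails the run):
1. the shutter is slid open (value of joint shutter above 0.03 m), for 0.2 s.
2. the pointer stands at the index post, while the slot is open (value of joint star_wheel between -0.17 and 0.17 rad and value of joint shutter above 0.025 m), for 0.2 s.
At the end, for the whole second after the job is handed in: The pointer stands within 0.17 rad (10 degrees) of straight up and is still, the shutter is within 4 mm of shut, and the key hangs upright in the notch, its flange on the prongs: within 12 mm sideways of its place and -4 to +6 mm in height, tilted less than 0.12 rad, at rest (value of joint star_wheel between -0.17 and 0.17 rad and velocity of joint star_wheel below 0.05 rad/s and value of joint shutter below 0.004 m and horizontal distance between key and notch below 0.012 m and z of key in the frame of notch between -0.004 and 0.006 m and angle between key's own z axis and vertical below 0.12 rad and linear speed of key below 0.02 m/s); the robot touches nothing.
It fails at once if the pointer is touched with more than 0.5 N (contact force between star_wheel_c0 and anything else above 0.5 N).
It fails at once if the fingers touch the star wheel (contact force between star_wheel and the fingers above 0.5 N).
It fails at once if a bystander is moved by more than 30 mm (distance of any of water_bottle, clay_pot, black_pot, grey_lid_jar, dibber from where it was at the start of the episode above 0.03 m).
It also fails if it takes over 72 s, if anything falls off the work surface, if the arm or the gripper's body presses on something with over 40 N, if the wrist force passes 120 N, or if a joint passes its speed limit or range.

ROBOT

A 7-joint arm with a two-finger parallel gripper is mounted at the origin on the work surface; the furniture and walls round the work are solid. World frame = base frame: x ahead of the robot, y to its left, z up, the work surface at z = 0. Lengths are in m, angles in degrees, forces in N, time in s.
With the tool pointing down it reaches from about 0.425 to 0.95 m from the base axis. Payload 16.7 kg.
Tool frame: the origin (TCP) lies at the very end of the fingers, on their centre line; the grasp point (between the pads) lies 19 mm behind it; z points along the fingers, y is the line along which they close (so a half turn about z gives the same grasp; the last joint's range is limited). The gripper opens to 94 mm and grips with 3 to 60 N. Pads are 16 mm wide; open, the fingers measure 119 mm over their backs; the gripper's body (75 mm by 177 mm) begins 78 mm behind the grasp point.
Start: joints at [-75.774, 24.414, 4.234, 92.017, -1.954, 63.644, -3.845], TCP at [0.261, 0.622, 0.205] pointing down, gripper open.
Joint ranges: [-163.25, 163.25], [-28.42, 122.38], [-70.27, 78.77], [12.13, 141.07], [-58.53, 238.53], [9.26, 117.41], [-156.51, 156.51]. Speed limits (degrees/s): [108.29, 108.29, 136.94, 136.94, 172.46, 172.46, 172.46].

INTERFACE

Orientations are given as [roll, pitch, yaw] about the fixed x, y, z axes, in that order (R = Rz(yaw) Ry(pitch) Rx(roll)).
In Python, from cell import env, kin, state, vision gives the robot as it stands. Calls block until the motion is done:
- env.movep(position, orientation): joint-space move of the TCP to a pose.
- env.move_linear(position, max_speed=0.15, orientation=None, contact_N=None): straight line of the TCP; orientation=None keeps the orientation; max_speed is the mean speed in m/s. With contact_N (N) it stops when the force on the tool has changed by that much, and returns True; else False.
- env.move_j(angles): joint-space move.
- env.gripper_to(opening, strength=None): finger opening in m; strength is the grip in N (None keeps the last); returns when the fingers have stopped.
- env.hold(seconds).
- kin.ik(position, orientation): joint angles nearest the present ones, or None.
- state(): the state.
- vision.capture(name): name is "scene" or "top" or "wrist"; returns a dict with "frame" (384x512x3 uint8, blue, green, red), "depth" (384x512 float32, m along the optical axis (not along the pixel's ray), 0 where there is no reading), "fx", "fy", "cx", "cy" (pixels), "dist_coeffs" ([k1, k2, p1, p2, k3] as OpenCV has them; the pictures are not rectified), "rvec" (rotation vector, rad) and "tvec" (3), from world to camera coordinates, as OpenCV has them; the wrist camera has in their place "T_tool_cam" (4x4, takes a point from camera to tool coordinates, whose origin is the TCP and whose axes are the flange's). Camera axes: x right, y down, z forward; pixel columns grow to the right and rows downward; lengths in m; the calibration is good to about 2 mm. A picture is of the moment at which its call begins: read the wrist's pose just before it.
A pose or a line that the arm cannot do raises env.PlanningError and nothing moves.
- env.sign_off(): hands the job in; it is judged then, once.
The state is a dict: "time": time; "joint_pos": joint angles; "joint_velocities": joint speeds; "tau": joint torques, N m; "position": TCP position; "tool_rot": TCP orientation; "wrist_force": force on the tool from outside, world axes, zero at the start; "ft_torque": the same for the moment, N m; "opening": finger opening in m; "gripper_force": force on a finger pad.
Only numpy, scipy, OpenCV 4.12 (cv2) and the standard library are available. Lean on these libraries where they do the work, as an engineer would, in place of code of your own. Each camera call takes 0.05 s, during which the arm holds its last target. There are 200 camera calls.

## Working session

There is one attempt and no reset: what is moved stays moved. The work goes in short steps, each a Python script; the robot and the scene stay as the last script left them, time stands still between calls to the robot, and variables do not carry over. Pictures are saved under pics/ and viewed, at most 13 in all, crops included, and the job is handed in when it is done.

```bash
ls; mkdir -p pics; cat > h.py <<'E'
import numpy as np, cv2
from cell import env, kin, state, vision
def cap(n):
    s=state(); c=vision.capture(n); c['s']=s
    K=np.array([[c['fx'],0,c['cx']],[0,c['fy'],c['cy']],[0,0,1.]]); c['K']=K
    if 'rvec' in c:
        R=cv2.Rodrigues(np.array(c['rvec'],float))[0]; t=np.array(c['tvec'],float).ravel()
        c['R']=R.T; c['o']=-R.T@t
    else:
        Rt=rot(s['tool_rot']); T=np.array(c['T_tool_cam'])
        c['R']=Rt@T[:3,:3]; c['o']=Rt@T[:3,3]+np.array(s['position'])
    return c
def rot(rpy):
    from scipy.spatial.transform import Rotation as Ro
    return Ro.from_euler('xyz',rpy,degrees=True).as_matrix()
def rays(c,uv):
    p=cv2.undistortPoints(np.array(uv,float).reshape(-1,1,2),c['K'],np.array(c['dist_coeffs'],float)).reshape(-1,2)
    return np.c_[p,np.ones(len(p))]
def onplane(c,uv,z):
    d=rays(c,uv)@c['R'].T
    return c['o']+d*((z-c['o'][2])/d[:,2])[:,None]
def cloud(c):
    v,u=np.mgrid[0:384,0:512]; d=rays(c,np.c_[u.ravel(),v.ravel()])
    return (c['o']+(d*c['depth'].ravel()[:,None])@c['R'].T).reshape(384,512,3)
def proj(c,P):
    R=c['R'].T; return cv2.projectPoints(np.array(P,float).reshape(-1,1,3),cv2.Rodrigues(R)[0],-R@c['o'],c['K'],np.array(c['dist_coeffs'],float))[0].reshape(-1,2)
E
python3 - <<'E'
from h import *
s=state(); print(s)
a=[cap(n) for n in('scene','top')]
for n,c in zip(('scene','top'),a):
    cv2.imwrite(f'pics/{n}.png',cv2.resize(c['frame'],(800,600))); np.save(f'pics/{n}.npy',c,allow_pickle=True); print(c['o'],c['R'][:,2])
E
```

```text
pics
{'time': 0.0, 'joint_pos': array([-75.77324604,  24.4505373 ,   4.23272823,  92.04923889,
        -1.95405824,  63.64501823,  -3.84369212]), 'joint_velocities': array([ 0.08181965, -0.12761769, -0.07086018,  0.08095247, -0.07495176,
       -0.14275396,  0.00656264]), 'tau': array([-4.95743188e-05, -9.35835671e+01,  3.66719507e+00, -4.54165578e+01,
       -4.87187575e-02,  2.05780403e-02,  1.35753407e-04]), 'position': array([0.26136816, 0.62188734, 0.20478915]), 'tool_rot': array([-1.79927634e+02,  5.71383237e-03,  1.57205268e+02]), 'wrist_force': array([-0.16393484,  0.20316737,  0.17535234]), 'ft_torque': array([0.02407352, 0.04379751, 0.00844109]), 'gripper_force': 0.0, 'opening': 0.09403249419629046}
[-0.04549159 -1.06466974  0.78838036] [ 0.38756425  0.79609879 -0.46478025]
[0.47578307 0.07052065 1.34508099] [ 0.03440063  0.02337058 -0.99913483]
```

View pics/scene.png

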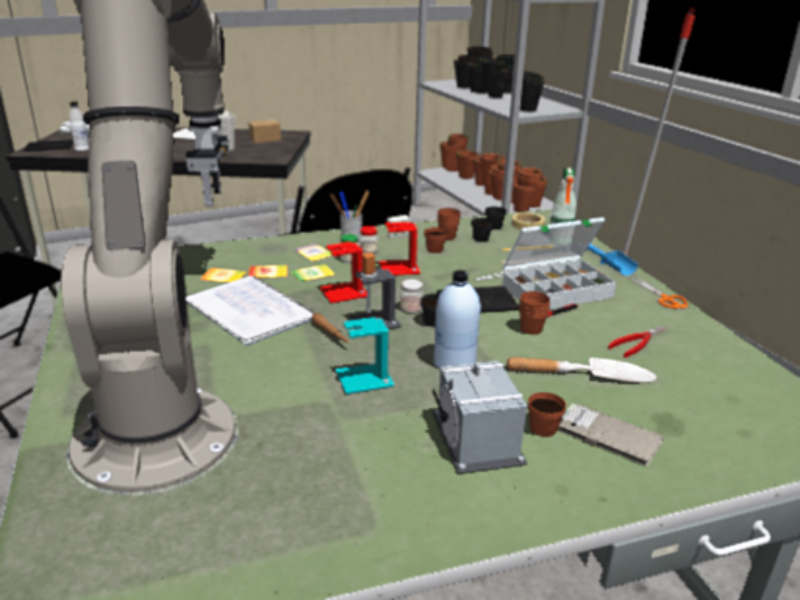

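View pics/top.png

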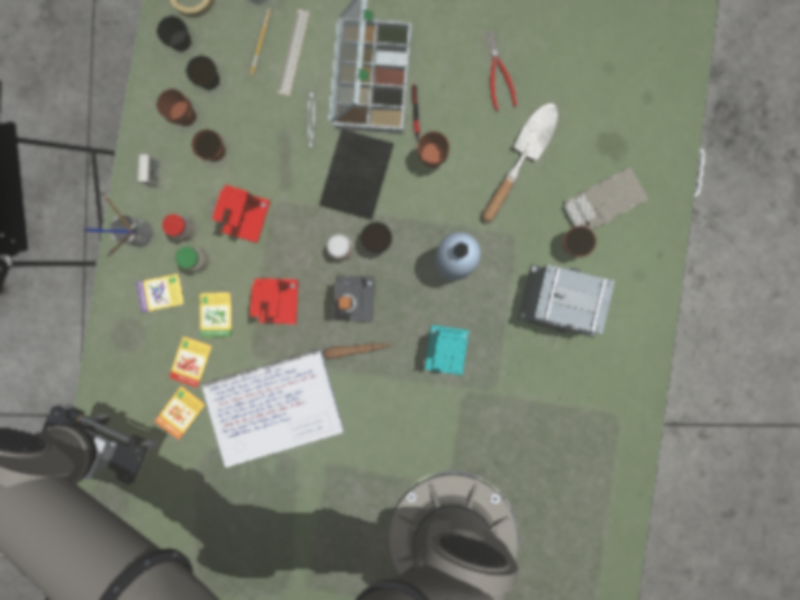

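The scene has one dark stand with the brown key, at top (352,298) and scene (382,290). The look-alikes are red at top (275,300) and (241,213), and turquoise at top (447,350), so the dark stand is the one I want. The seeder is at top (570,298), with its front towards the robot.

```bash
python3 - <<'E'
from h import *
T=np.load('pics/top.npy',allow_pickle=True).item(); S=np.load('pics/scene.npy',allow_pickle=True).item()
P=cloud(T); k=.64
def reg(x0,x1,y0,y1): 
    m=np.zeros((384,512),bool); m[int(y0*k):int(y1*k),int(x0*k):int(x1*k)]=1; return m
for n,b,z0,z1 in(('seeder top',(515,620,255,345),.108,.13),('stand fork',(325,380,268,328),.112,.14),('grip',(325,380,268,328),.15,.2),('stand foot',(325,380,268,328),.003,.03),('bottle',(430,490,225,285),.05,.22)):
    m=reg(*b)&(P[...,2]>z0)&(P[...,2]<z1); Q=P[m]
    if len(Q)<5: print(n,len(Q)); continue
    r=cv2.minAreaRect((Q[:,:2]*1000).astype(np.float32)); print(n,len(Q),np.median(Q,0),r)
a=cv2.resize(S['frame'][225:305,270:340],(420,480),interpolation=cv2.INTER_CUBIC); a2=cv2.resize(S['frame'][150:215,205:260],(380,480),interpolation=cv2.INTER_CUBIC)
cv2.imwrite('pics/crop.png',np.hstack([a,a2]))
E
```

```text
seeder top 1519 [ 0.52002274 -0.23796684  0.11737696] ((519.5203857421875, -236.96658325195312), (141.7669677734375, 109.79776000976562), 76.37640380859375)
stand fork 338 [0.52983317 0.21762765 0.12580853] ((526.2453002929688, 219.95619201660156), (56.375980377197266, 73.73102569580078), 85.94869995117188)
grip 58 [0.50911495 0.2203226  0.17626688] ((508.6402282714844, 221.0982666015625), (21.02149772644043, 23.66138458251953), 5.517760276794434)
stand foot 465 [0.51030667 0.19996912 0.00852107] ((526.5247192382812, 225.64639282226562), (128.47084045410156, 118.8241958618164), 0.46530652046203613)
bottle 660 [0.59913238 0.00306305 0.16889456] ((605.319580078125, 0.7769775390625), (85.73458862304688, 82.79785919189453), 0.030514081940054893)
```

View pics/crop.png

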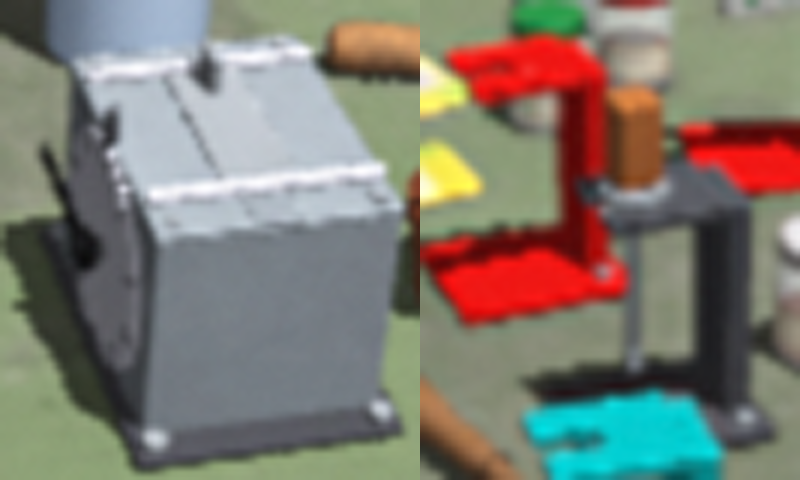

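The crop shows the dark stand with the key's brown grip (crop 635,135) hanging in its fork. On the seeder it shows the tab (205,70), the index post (112,125) and the pointer leaning out to +y, with hub at (85,245) and tip at (45,145). Next I'll go above the key and look.

```bash
python3 - <<'E'
from h import *
S=np.load('pics/scene.npy',allow_pickle=True).item()
# pointer angle: rays onto plane seeder x=-65
yaw=np.radians(-13.6); c=np.array([.5195,-.237,0]); ex=np.array([np.cos(yaw),np.sin(yaw),0]); ey=np.array([-ex[1],ex[0],0])
d=rays(S,[[270+45/6,225+145/6],[270+88/6,225+245/6]])@S['R'].T
for r in d:
    p=S['o']+r*((c-.065*ex-S['o'])@ex/(r@ex)); print('pt',(p-c)@ey,p[2], 'q',np.arctan2(-(p-c)@ey,p[2]-.058))
env.move_linear([.30,.60,.33],max_speed=.4)
print(kin.ik([.5,.22,.30],[180,0,176]),kin.ik([.52,-.237,.30],[180,0,166.4]),kin.ik([.52,-.237,.30],[180,0,76.4]),kin.ik([.52,-.237,.30],[180,0,-103.6]))
env.movep([.509-.03,.2205,.30],[180,0,176])
w=cap('wrist'); np.save('pics/w1.npy',w,allow_pickle=True); cv2.imwrite('pics/w1.png',w['frame']); print(state()['time'])
P=cloud(w); Z=P[...,2]
for n,a,b in(('grip',.165,.19),('fork',.12,.128),('flange',.1285,.14)):
    Q=P[(Z>a)&(Z<b)&(np.hypot(P[...,0]-.52,P[...,1]-.22)<.08)]
    if len(Q)>5: print(n,len(Q),np.median(Q,0),cv2.minAreaRect((Q[:,:2]*1000).astype(np.float32)))
E
```

```text
pt 0.05956970750187603 0.07400690102614194 q -1.3082884064212024
pt -0.016617873718577404 0.07247230978755914 q 0.8542998968705037
[-45.15493459   7.85421335  16.47401225 102.53767458  -2.36436376
  69.94248242  57.98409876] [-37.18828121  23.21046059  73.99085264 101.33553458 -23.29647437
  73.30855947 118.92433963] [-37.85474905  24.61870108  75.98693205 101.35318916 -24.88187186
  73.86748894  30.53764369] [ -35.74787049   20.9995546    70.43353567  101.29543621  -20.73431593
   72.50939039 -153.69935145]
2.1833
grip 629 [0.50721364 0.22118417 0.17616692] ((509.3243408203125, 221.1155242919922), (24.097007751464844, 23.970911026000977), 6.125807762145996)
fork 2099 [0.5348265  0.2193554  0.12541465] ((526.570556640625, 219.9530487060547), (55.497745513916016, 77.0066146850586), 87.17225646972656)
flange 293 [0.49865848 0.22308485 0.13163249] ((505.6410827636719, 224.7813262939453), (41.23756790161133, 27.128883361816406), 84.15670013427734)
```

View pics/w1.png

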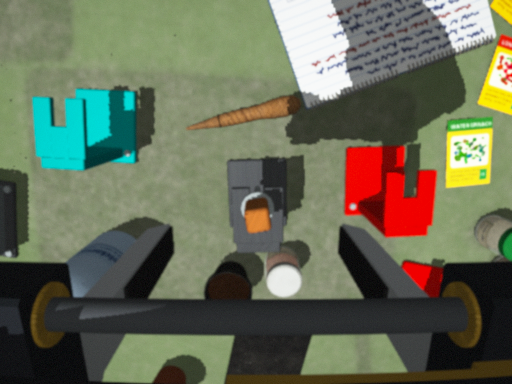

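The wrist view shows the dark stand at px (258,200) with the key grip at (257,215), so the choice is right. The grip is turned about 6° and sits at (0.509, 0.221). I'll grasp it.

```bash
python3 - <<'E'
from h import *
for y in (186,6,96): print(y,kin.ik([.509,.221,.2],[180,0,y]))
env.movep([.509,.221,.24],[180,0,186])
env.gripper_to(.06)
env.move_linear([.509,.221,.141],max_speed=.15)
env.gripper_to(.01,strength=60)
s=state(); print(s['opening'],s['gripper_force'],s['position'],s['time'])
env.move_linear([.509,.221,.37],max_speed=.2)
s=state(); print(s['opening'],s['joint_pos'],s['time'])
try:
    env.move_linear([.49,.0,.38],max_speed=.25,orientation=[180,0,176])
    env.move_linear([.44,-.23,.38],max_speed=.25,orientation=[180,0,166.4])
except Exception as e: print(e)
s=state(); print(s['position'],s['tool_rot'],s['joint_pos'],s['time'])
w=cap('wrist'); np.save('pics/w2.npy',w,allow_pickle=True); cv2.imwrite('pics/w2.png',w['frame'])
E
```

```text
186 [-43.90738168  13.68279089  16.26946363 108.6766434   -4.46984235
  58.24722356  70.27954545]
6 [ -57.9987375    15.0252846    33.4134458   109.42463926   -9.6581534
   58.31315623 -104.38683106]
96 [-49.83268618  14.05833586  23.3778487  109.00243389  -6.51048215
  58.21899418 -17.64320228]
0.023436578452576597 60.00062048435211 [0.50904808 0.22103557 0.14112766] 4.7167
0.023480653062721162 [-45.24922555   6.70491821  16.94680602  95.47169619  -1.98110934
  78.2119163   67.99431894] 6.0083
[ 0.44033728 -0.22889277  0.37985391] [ 1.79993945e+02 -1.86456863e-02  1.66495514e+02] [-21.53923821  -1.5544219   41.43320966 101.95420443   1.0429829
  79.23226242  96.18379849] 8.1417
```

View pics/w2.png

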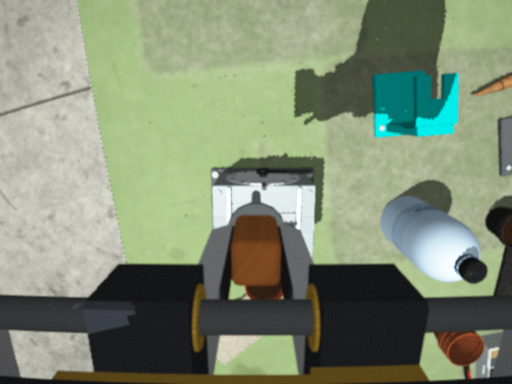

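The wrist view shows the key held upright. The seeder is behind it, with its front edge and index post near (262,172) and the guide strips at columns ~217 and ~308. I'll refine the seeder pose and estimate the pointer from the scene camera.

```bash
python3 - <<'E'
from h import *
w=np.load('pics/w2.npy',allow_pickle=True).item(); P=cloud(w)
m=(P[...,2]>.111)&(P[...,2]<.124)&(np.hypot(P[...,0]-.52,P[...,1]+.237)<.11); Q=P[m]
print(len(Q),np.median(Q[:,2]),cv2.minAreaRect((Q[:,:2]*1000).astype(np.float32)))
m=np.zeros((384,512),bool); m[150:230,195:330]=1
for a,b in((.002,.03),(.126,.14)):
    Q=P[m&(P[...,2]>a)&(P[...,2]<b)&(np.hypot(P[...,0]-.52,P[...,1]+.237)<.13)]; print(a,len(Q),np.median(Q,0) if len(Q) else '',cv2.minAreaRect((Q[:,:2]*1000).astype(np.float32)) if len(Q)>3 else '')
S=np.load('pics/scene.npy',allow_pickle=True).item()
yaw=np.radians(-13.6); c=np.array([.5195,-.237,0]); ex=np.array([np.cos(yaw),np.sin(yaw),0]); ey=np.array([-ex[1],ex[0],0])
for q in (None,0,-1,-1.2,-1.4,-1.6,-1.8,-2,-2.2):
    p=c-.065*ex+[0,0,.058]
    if q is not None: p=p+.072*(-np.sin(q)*ey+np.array([0,0,np.cos(q)]))
    print(q,((proj(S,p)-[270,225])*6).round())
# where is the dark pointer: black pixels in crop
f=S['frame'][225:305,270:340].max(2); v,u=np.where(f<45); print(sorted(zip((v*6).tolist(),(u*6).tolist()))[:45])
print('post',((proj(S,c-.055*ex+[0,0,.132])-[270,225])*6).round(),'tab',((proj(S,c+.032*ey+[0,0,.137])-[270,225])*6).round())
E
```

```text
3229 0.11593118344656211 ((516.9564819335938, -235.55825805664062), (145.64181518554688, 105.11918640136719), 73.21272277832031)
0.002 983 [ 0.46249287 -0.25505005  0.00670812] ((501.53118896484375, -232.09100341796875), (234.20916748046875, 138.12416076660156), 76.57522583007812)
0.126 33 [ 0.46916964 -0.22363313  0.13213151] ((497.9715270996094, -213.04806518554688), (70.58721923828125, 6.388917922973633), 21.885250091552734)
None [[ 77. 249.]]
0 [[ 85. 116.]]
-1 [[ 47. 103.]]
-1.2 [[ 42. 118.]]
-1.4 [[ 39. 138.]]
-1.6 [[ 37. 162.]]
-1.8 [[ 36. 189.]]
-2 [[ 38. 218.]]
-2.2 [[ 40. 248.]]
[(162, 48), (186, 60), (192, 60), (204, 66), (210, 66), (216, 66), (216, 72), (222, 66), (222, 72), (228, 66), (228, 72), (228, 78), (228, 84), (234, 42), (234, 72), (234, 78), (234, 84), (234, 90), (240, 42), (240, 48), (240, 72), (240, 78), (240, 84), (240, 90), (246, 42), (246, 48), (246, 54), (246, 66), (246, 72), (246, 78), (246, 84), (246, 90), (252, 48), (252, 54), (252, 66), (252, 72), (252, 78), (252, 84), (252, 90), (258, 48), (258, 54), (258, 60), (258, 72), (258, 78), (258, 84)]
post [[107. 110.]] tab [[206.  49.]]
```

```bash
cat >> h.py <<'E'
YAW=-13.5; C=np.array([.520,-.237,0]); _y=np.radians(YAW)
EX=np.array([np.cos(_y),np.sin(_y),0]); EY=np.array([-EX[1],EX[0],0])
RP=[180,0,180+YAW]; RX=[180,0,90+YAW]
def sp(x,y,ztip): return (C+x/1000*EX+y/1000*EY+[0,0,ztip/1000+.111]).tolist()   # seeder mm, key tip height
def loc(p): p=np.array(p)-C; return np.array([p@EX,p@EY,p[2]-.111])*1000
E
python3 - <<'E'
from h import *
env.move_linear(sp(-22,32,260),.25,orientation=RX)
env.move_linear(sp(-22,32,122),.15)
f0=state()['wrist_force']
r=env.move_linear(sp(-9,32,122),.05,contact_N=8); print('c1',r,loc(state()['position']))
r=env.move_linear(sp(31,32,122),.06,contact_N=12); s=state(); print('push',r,loc(s['position']),s['wrist_force']-f0)
env.move_linear(sp(27,32,122),.06)
env.move_linear(sp(20,32,180),.2)
env.move_linear(sp(-10,-70,200),.25,orientation=RP)
w=cap('wrist'); np.save('pics/w3.npy',w,allow_pickle=True); cv2.imwrite('pics/w3.png',w['frame']); print(state()['time'],proj(w,[sp(0,0,4),sp(36,32,26),C+[0,0,.115]]))
E
```

```text
c1 False [ -8.74136554  31.90323362 121.96726382]
push False [ 30.89881029  31.85473046 121.86283755] [-1.00513995  1.7907148  -0.09432195]
14.6583 [[316.55677543 183.92107043]
 [347.29936862 219.91543117]
 [316.55677543 183.92107043]]
```

View pics/w3.png

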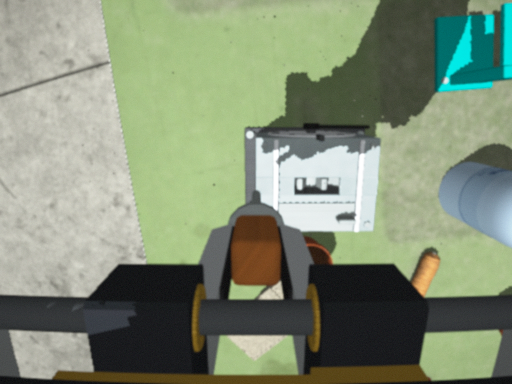

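The shutter is open. The slot shows at (317,186) with two teeth in it, near columns 299 and 322.

```bash
python3 - <<'E'
from h import *
w=np.load('pics/w3.npy',allow_pickle=True).item(); g=w['frame'].max(2)
print(g[182:188,288:346].mean(0).astype(int)); print('rows',g[172:200,308:314].mean(1).astype(int))
for u in (290,295,299,303,310,317,322,326,340): 
    p=onplane(w,[[u,185]],.105)[0]-C; print(u,(p@EX*1000).round(1),(p@EY*1000).round(1))
E
```

```text
[233 233 233 234 233 220 158 101 140 211 237 242 243 230 172 116  98 107
 140 165 166 161 171 180 173 165 155 138 134 139 145 150 160 192 228 232
 228 216 180 134 121 127 130 131 141 151 158 161 164 167 174 193 221 230
 230 230 230 229]
rows [237 237 237 237 234 233 236 238 238 239 238 234 211 159 105  69  52  49
  48  49  51  78 145 211 237 239 239 239]
290 3.4 -29.3
295 3.4 -23.4
299 3.4 -18.7
303 3.4 -14.0
310 3.4 -5.8
317 3.4 2.4
322 3.4 8.3
326 3.4 13.0
340 3.4 29.6
```

```bash
sed -i 's/^YAW=-13.5; C=.*; _y/YAW=-13.5; C=np.array([.5218,-.2359,0]); _y/' h.py; grep '^YAW' h.py; python3 - <<'E'
from h import *
env.move_linear(sp(0,19,140),.2,orientation=RP)
r=env.move_linear(sp(0,19,92),.08,contact_N=6); print('ins',r,loc(state()['position']))
if not r:
    f0=state()['wrist_force']
    r=env.move_linear(sp(0,-18.3,92),.05,contact_N=15); s=state(); print('push',r,loc(s['position']),s['wrist_force']-f0)
    env.move_linear(sp(0,-15,92),.06)
env.move_linear(sp(0,-15,150),.15)
env.move_linear(sp(-10,-72,200),.25)
w=cap('wrist'); np.save('pics/w4.npy',w,allow_pickle=True); cv2.imwrite('pics/w4.png',cv2.resize(w['frame'][90:250,180:420],(720,480)))
g=w['frame'].max(2); u0,v0=proj(w,C+[0,0,.115])[0]; print(u0,v0,state()['time'])
v=int(v0); print(int(u0)-30,g[v-3:v+3,int(u0)-30:int(u0)+32].mean(0).astype(int))
E
```

```text
YAW=-13.5; C=np.array([.5218,-.2359,0]); _y=np.radians(YAW)
ins False [ 0.19574552 18.86168522 92.21940363]
push False [-1.06893653e-04 -1.84613990e+01  9.19772403e+01] [-0.81147776 -0.403269   -0.80152298]
318.92342070717 184.322476758506 18.3
288 [233 233 233 233 234 234 224 176 118  97 105 116 115 112 121 136 150 163
 169 170 173 174 168 146 119 127 179 231 241 239 232 197 136 112 125 132
 134 134 140 146 157 174 186 193 196 199 206 214 227 231 214 181 175 205
 228 230 230 229 229 229 229 229]
```

View pics/w4.png

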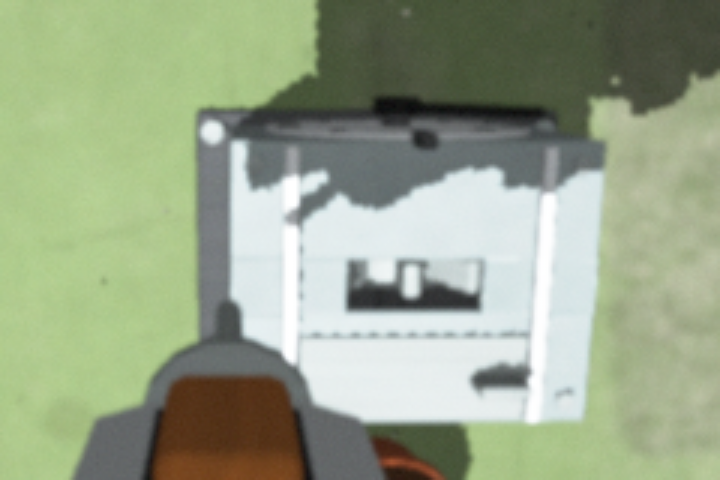

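A tooth now stands nearly upright in mid-slot, at crop (411,282). I'll check the pointer angle in the scene view before the last push.

```bash
python3 - <<'E'
from h import *
S=cap('scene'); cv2.imwrite('pics/s2.png',cv2.resize(S['frame'][225:305,265:345],(600,600),interpolation=cv2.INTER_CUBIC))
for q in (None,0,-.31,-.63,-.94,-1.25):
    p=C-.065*EX+[0,0,.058]
    if q is not None: p=p+.072*(-np.sin(q)*EY+np.array([0,0,np.cos(q)]))
    print(q,((proj(S,p)-[265,225])*7.5).round())
E
```

```text
None [[137. 308.]]
0 [[148. 142.]]
-0.31 [[131. 116.]]
-0.63 [[115. 109.]]
-0.94 [[102. 121.]]
-1.25 [[ 92. 151.]]
```

View pics/s2.png

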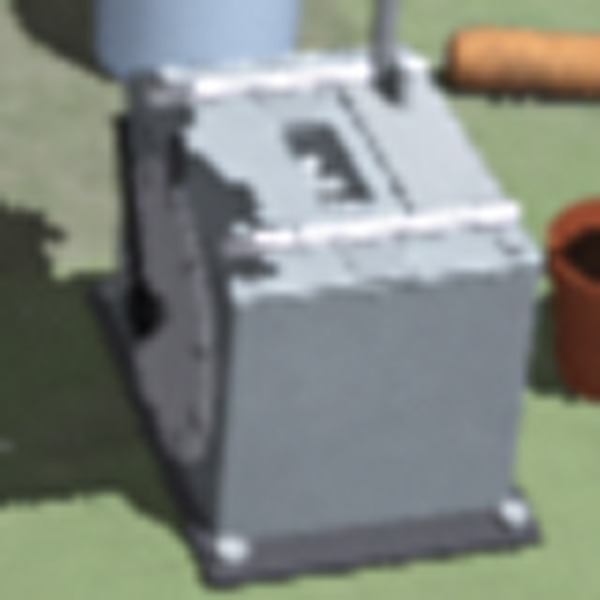

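The pointer tip is at (122,118), which gives q≈-0.63 as planned. Now the last push, then shutting the shutter.

```bash
python3 - <<'E'
from h import *
env.move_linear(sp(0,14.5,140),.2)
r=env.move_linear(sp(0,14.5,92),.08,contact_N=6); print('ins',r,loc(state()['position']))
if not r:
    r=env.move_linear(sp(0,-18.3,92),.05,contact_N=15); s=state(); print('push',r,loc(s['position']))
    env.hold(.2); env.move_linear(sp(0,-15,92),.06)
env.move_linear(sp(0,-15,150),.15)
env.move_linear(sp(-10,-72,200),.25)
w=cap('wrist'); S=cap('scene')
a=cv2.resize(w['frame'][90:250,200:360],(400,400)); b=cv2.resize(S['frame'][225:305,265:345],(400,400),interpolation=cv2.INTER_CUBIC)
cv2.imwrite('pics/w5.png',np.hstack([a,b])); print(state()['time'])
E
```

```text
ins False [ 0.19361207 14.35103306 92.21212382]
push False [-6.82253472e-03 -1.85183711e+01  9.19591584e+01]
22.125
```

View pics/w5.png

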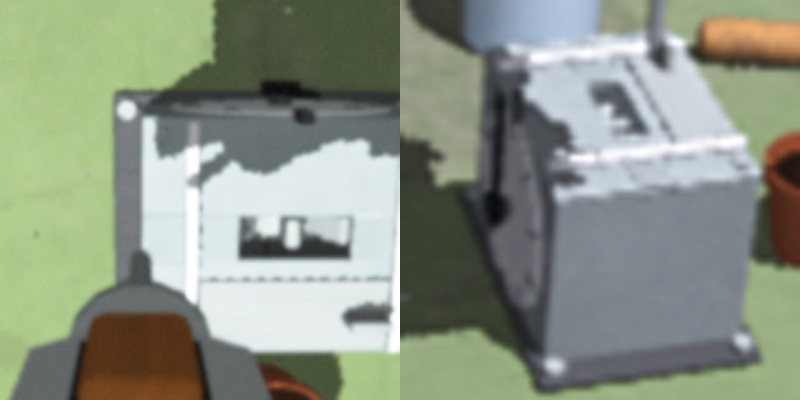

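The pointer stands upright at the post (right half: hub (493,208), tip (497,95), matching the prediction for q=0), and a tooth is centred in the slot. Next I'll shut the shutter and look.

```bash
python3 - <<'E'
from h import *
env.move_linear(sp(52,32,200),.25,orientation=RX)
env.move_linear(sp(52,32,123),.15)
f0=state()['wrist_force']
r=env.move_linear(sp(10,32,123),.06,contact_N=12); s=state(); print('a',r,loc(s['position']),s['wrist_force']-f0)
r=env.move_linear(sp(4.5,32,123),.02,contact_N=6); s=state(); print('b',r,loc(s['position']),s['wrist_force']-f0)
env.move_linear(sp(12,32,123),.1)
env.move_linear(sp(12,32,200),.2)
env.move_linear(sp(-10,-72,200),.25,orientation=RP)
w=cap('wrist'); S=cap('scene')
a=cv2.resize(w['frame'][90:250,200:360],(400,400)); b=cv2.resize(S['frame'][225:305,265:345],(400,400),interpolation=cv2.INTER_CUBIC)
cv2.imwrite('pics/w6.png',np.hstack([a,b])); print(state()['time'])
E
```

```text
a False [ 10.12114909  32.19617628 123.05212475] [ 0.00458196 -0.83929224 -0.47679754]
b True [  5.57370039  32.06736816 123.00673432] [ 3.57478647 -1.4320267   0.20366658]
28.2833
```

View pics/w6.png

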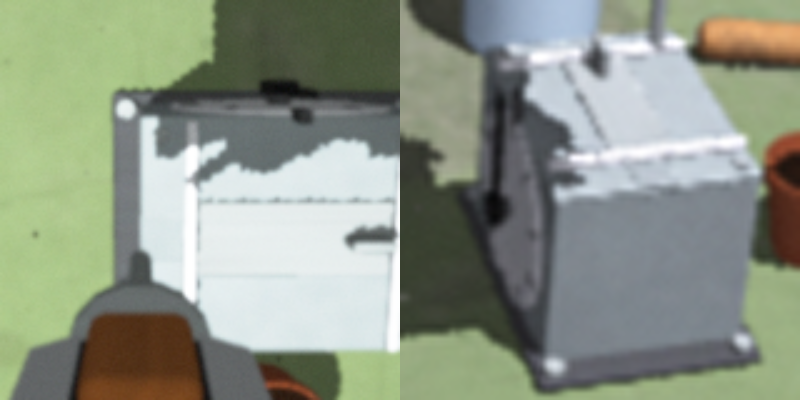

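The shutter is at its shut stop and the pointer is unchanged. Now I'll hang the key back.

```bash
python3 - <<'E'
from h import *
env.move_linear([.44,-.23,.38],.25,orientation=[180,0,166.4])
env.move_linear([.49,.0,.38],.25,orientation=[180,0,176])
env.move_linear([.509,.221,.37],.25,orientation=[180,0,186])
env.move_linear([.509,.221,.26],.2)
r=env.move_linear([.509,.221,.150],.1,contact_N=8); print(r,state()['position'])
if not r:
    r=env.move_linear([.509,.221,.139],.02,contact_N=4); print(r,state()['position'])
E
```

```text
False [0.50932428 0.22117225 0.15055874]
True [0.50906724 0.22107072 0.14109006]
```

```bash
python3 - <<'E'
from h import *
env.gripper_to(.06)
env.move_linear([.509,.221,.27],.1)
env.move_linear([.479,.221,.30],.2); env.hold(.5)
w=cap('wrist'); P=cloud(w); Z=P[...,2]; print(state()['time'])
Q=P[(Z>.165)&(Z<.19)&(np.hypot(P[...,0]-.52,P[...,1]-.22)<.08)]
print(np.median(Q,0),cv2.minAreaRect((Q[:,:2]*1000).astype(np.float32)))
cv2.imwrite('pics/w7.png',w['frame'])
E
```

```text
36.525
[0.50731129 0.22052029 0.17607122] ((508.8914794921875, 220.46449279785156), (23.257450103759766, 23.164291381835938), 5.917435646057129)
```

View pics/w7.png

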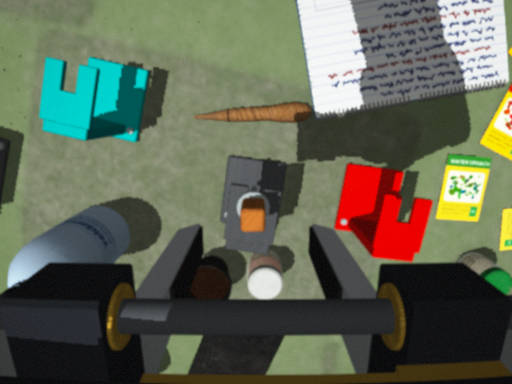

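The key hangs upright in the fork at (252,212), at the same position and height as at the start, and the robot is clear.

```bash
python3 -c "
from h import *
print(env.sign_off())"
```

```text
the job is handed in; nothing more can be done
None
```

The job is handed in at about 37 s of the 72 s limit: the last pictures show the pointer upright at the index post, the shutter against its shut stop and the key back in its fork; the hand-in returned no verdict.

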